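Index the gear by one tooth

TASK

A gear is being inspected tooth by tooth on the indexing head; bring the next tooth up to the zero line. Push the red locking lever out to free the wheel, push the hand wheel clockwise (seen from above) by its black handle through exactly one full turn, then push the red lever fully home so that its nose locks in the notch of the brass disc again. Only push with the fingertips or the outside of the fingers, gently: grip, squeeze or lift nothing, never wind the wheel past the turn or backwards, leave the things standing around the head where they are, and take the hand away.

Things in the scene. Friction and masses are not known exactly. Their poses are not given: they have to be found in the camera images.
- index_head: Green upright indexing head, fixed to the bench, 104 x 200 mm foot. Origin: on the bench under the hand wheel's upright axis. -x looks out of the gear's face (roughly to the robot), +y to its housing (left), z up. Housing from y -26 to 138 mm, up to z 122 mm; gear and nut stick out to x -88 mm.
- wheel_axis (a point): Point on the hand wheel's upright axis, 162 mm above the bench. Wheel 131 mm over its steel rim, rim top at 160 mm, hub nut up to 170 mm. Under the wheel, at 130 to 138 mm, a brass index disc of 76 mm diameter turns with it; it has one tapered notch, 17 mm wide at its mouth.
- index_wheel (a joint): Angle of the three-spoke hand wheel, rad; 0 at the start (within 0.01), locked by the lever's nose in the notch; grows clockwise seen from above; one full turn = 6.283. No end stops. Light drag, about 1 N at the handle; stays where it is left. A worm turns the gear by one tooth per turn of the wheel.
- crank_handle: Upright black handle at the end of a spoke, revolving freely on its pin. Origin: centre of its lower end, 60 mm from the wheel's axis, 162 mm above the bench; diameter 15 to 19 mm, 46 mm tall (top at 208 mm). With the wheel at 0 it is at x -35, y +49 mm in the frame of index_head.
- lock_lever (a joint): Locking lever, rad: 0 = fully home, nose in the notch, wheel locked; 0.5 = right out (stop); grows clockwise seen from above. Nose clear of the disc above 0.27. Stays where it is left (drag about 1 N at the knob). Pivot: upright pin at x -45, y -43 mm in index_head. Goes home only with the wheel within about 0.1 rad of the notch, and then centres it to about 0.05.
- lever_knob (a point): Top centre of the lever's upright red knob (17 mm diameter, 13 at the foot; from 138 to 185 mm above the bench), 68 mm from the lever's pivot. With the lever home it is at x -55, y -110 mm in index_head; pushed about 33 mm towards the head's -x (to the gear's side, nearer the robot) it swings the lever out, pushed to +x it brings it home.
- next_gear: Loose dark spur gear waiting its turn, 56 mm diameter, 24 mm tall, on the bench in front of the head to the left. Origin: centre of its underside. Leave it alone.
- loupe: Loose black loupe, 36 mm diameter, 34 mm tall, on the bench in front of the head. Origin: centre of its underside. Leave it alone.
- oil_bottle: Loose yellow oil bottle with a red spout (the nearer of two in view), 48 mm diameter, 138 mm tall, standing behind the head. Origin: centre of its underside. Leave it alone.

How it is judged (in metres and radians):
On the way, in this order (a step that is already met when the one before it is completed fails the run):
1. the lever is pushed out clear of the disc, the wheel not yet turned (value of joint lock_lever above 0.3 rad and value of joint index_wheel between -0.3 and 0.3 rad), for 0.2 s.
2. about half way round, the wheel is being pushed by its black handle (value of joint index_wheel between 2 and 4.5 rad and contact force between any of the fingers, the arm and crank_handle above 0.2 N).
3. the wheel has come through one full turn (within 0.2 rad), the lever still out (value of joint index_wheel between 6.083 and 6.483 rad and value of joint lock_lever above 0.2 rad), for 0.2 s.
At the end, for the whole second after the job is handed in: The hand wheel stands still at one full turn clockwise from its start (6.283 rad within 0.07), the lever is home in the notch (under 0.05 rad), and gear, loupe and oil bottle stand within 20 mm of where they were (value of joint index_wheel between 6.213 and 6.353 rad and value of joint lock_lever below 0.05 rad and velocity of joint index_wheel between -0.05 and 0.05 rad/s and distance of each of next_gear, loupe, oil_bottle from where it was at the start of the episode below 0.02 m); the robot touches nothing.
It fails at once if the wheel is wound past the full turn by more than 0.45 rad (value of joint index_wheel above 6.733 rad).
It fails at once if the wheel is wound backwards by more than 0.45 rad (value of joint index_wheel below -0.45 rad).
It fails at once if a part of the indexing head is squeezed or forced (over 32 N from the fingers) (contact force between the fingers and index_head above 32 N).
It fails at once if the waiting gear, the loupe or the oil bottle is knocked or lifted (20 mm) (distance of any of next_gear, loupe, oil_bottle from where it was at the start of the episode above 0.02 m).
It also fails if it takes over 69 s, if anything falls off the work surface, if the arm or the gripper's body presses on something with over 40 N, if the wrist force passes 120 N, or if a joint passes its speed limit or range.

ROBOT

A 6-joint arm with a two-finger parallel gripper is mounted at the origin on a cart in front of the work surface, level with it; the furniture and walls round the work are solid. World frame = base frame: x ahead of the robot, y to its left, z up, the work surface at z = 0. Lengths are in mm, angles in rad, forces in N, time in s.
With the tool pointing down it reaches from about 300 to 850 mm from the base axis. Payload 5.4 kg.
Tool frame: the origin (TCP) lies midway between the tips of the shut fingers; the grasp point (between the pads) lies 19 mm behind it; z points along the fingers, y is the line along which they close (so a half turn about z gives the same grasp; the last joint's range is limited). The gripper opens to 85 mm and grips with 20 to 120 N. Pads are 22 mm wide; open, the fingers measure 114 mm over their backs; the gripper's body (76 mm by 85 mm) begins 54 mm behind the grasp point. The pads swing forward as they close: fully open they stand 13 mm farther back than shut.
Start: joints at [1.07, 0.158, 1.597, -0, 1.386, -0.21], TCP at [164.873, 550.838, 231.299] pointing down, gripper open.
Joint ranges: [-2.91, 2.91], [-0.94, 2.29], [0.18, 2.7], [-1.29, 4.43], [0.17, 2.64], [-3, 3]. Speed limits (rad/s): [2.57, 2.57, 3.14, 3.14, 3.14, 3.14].

INTERFACE

Orientations are given as [roll, pitch, yaw] about the fixed x, y, z axes, in that order (R = Rz(yaw) Ry(pitch) Rx(roll)).
In Python, from bench import readout, capture, arm gives the robot as it stands.
- The arm moves only by the shell command python3 -m jog 'ROWS' [OPENING] [FORCE]. ROWS is JSON, a list of rows, each a list of 2 entries, a list of its own where there are three numbers: the shift along the tool's x, y, z in mm, then the turn, a rotation vector about the tool's x, y, z in degrees. In form: [[[dx, dy, dz], [wx, wy, wz]], ...]. A call has 1 to 8 rows; each row shifts and turns the commanded pose from where the row before left it, along the tool's axes as they then stand; what a row does not reach is not made up. A row lasts 1/10 s, in which the tool goes at most 50 mm and 8.59 degrees, less where a joint would pass 70% of its speed; a pose out of reach is approached as far as the arm can. A call with a gripper value outside its range is refused whole. OPENING is the closure in counts, from 0 (fully open) to 255 (shut), set as the call begins (- or left out, the last holds). The fingers move at their own pace and stop on an object; FORCE is the grip in N (left out, the last holds). Time passes only in rows, so rows that do not move let the fingers close. It gives the time, the measured TCP pose, the force, the opening and the grip force at its end, in the units of the state.
- readout.get_obs(): the state, without advancing time (a new reading comes with each control period).
- capture(name): name is "side" or "top" or "wrist"; returns a dict with "color" (400x640x3 uint8, blue, green, red), "z_map" (400x640 float32, mm along the optical axis (not along the pixel's ray), 0 where there is no reading), "fov_y" (degrees; the focal length in pixels is half the picture's height over the tangent of half this angle, whatever the lens; pixels are square), "cx", "cy" (the principal point, pixels), "eye" and "rotation" of the camera in the world. Camera axes: x right, y up, looking along -z (the intrinsics and any distortion apply to the point x, -y, -z); pixel columns grow to the right and rows downward; lengths in mm; the calibration is good to about 2 mm. A picture is of the moment at which its call begins.
- arm.close_job(): hands the job in; it is judged then, once.
The state is a dict: "clock": time; "qpos": joint angles; "dq": joint speeds; "effort": joint torques, N m; "tcp_pos": TCP position; "tool_rot": TCP orientation; "contact_force": force on the tool from outside, world axes, zero at the start; "wrist_torque": the same for the moment, N m; "finger_gap": opening from 0.0 (shut) to 1.0 (fully open); "grip_force": force on a finger pad.
Only numpy, scipy, OpenCV 4.12 (cv2) and the standard library are available. Lean on these libraries where they do the work, as an engineer would, in place of code of your own. Each camera call takes 0.05 s, during which the arm holds its last target. There are 200 camera calls.

## Working session

There is one attempt and no reset: what is moved stays moved. The work goes in short steps, Python scripts to look and compute and a shell command to move; the robot and the scene stay as the last step left them, time stands still between calls to the robot, and variables do not carry over. Pictures are saved under pics/ and viewed, at most 10 in all, crops included, and the job is handed in when it is done.

```bash
ls; mkdir -p pics
cat > h.py <<'E'
import numpy as np, cv2
from bench import readout, capture, arm
def K(c):
    return 200/np.tan(np.radians(c["fov_y"])/2)
def pt(c,u,v,z=None,d=None):
    f=K(c); r=np.array([(u-c["cx"])/f,-(v-c["cy"])/f,-1.0]); R=np.array(c["rotation"]); e=np.array(c["eye"])
    w=R@r
    return e+w*(d if d is not None else (z-e[2])/w[2])
E
python3 - <<'E'
from h import *
o=readout.get_obs(); print(o)
a=capture("top"); b=capture("side")
for n,c in (("top",a),("side",b)):
    cv2.imwrite(f"pics/{n}0.png",c["color"]); print(n,{k:c[k] for k in c if k not in("color","z_map")})
E
```

```text
pics
{'clock': 0.0, 'qpos': array([ 1.06987984e+00,  1.59079081e-01,  1.59822588e+00,  2.51254659e-05,
        1.38620557e+00, -2.10123009e-01]), 'dq': array([ 0.00275235, -0.00034557,  0.00078205,  0.00139757, -0.00081425,
        0.00195224]), 'effort': array([-2.53434962e-03, -3.96002805e+01, -3.31419504e+01, -5.83017681e-04,
        8.56698258e-03,  4.71252648e-06]), 'tcp_pos': array([164.59136126, 550.31521449, 230.30321168]), 'tool_rot': array([-3.13972211e+00, -4.24178420e-04,  2.85079414e+00]), 'contact_force': array([-0.11784176, -0.56924337,  0.29589677]), 'wrist_torque': array([-0.02386928,  0.040563  ,  0.020599  ]), 'grip_force': 0.0, 'finger_gap': 0.9989884345675947}
top {'fov_y': 52.18923094391101, 'cx': 316.59782048503, 'cy': 193.7347796699132, 'eye': array([466.74727328,  28.99008915, 975.86018511]), 'rotation': array([ 9.57618833e-02,  6.06123058e-04, -1.58320648e+00])}
side {'fov_y': 43.18917408017874, 'cx': 325.02792728898976, 'cy': 206.67810146802847, 'eye': array([ 224.57737456, -878.59969086,  798.60442708]), 'rotation': array([ 0.97790168,  0.00219952, -0.34020488])}
```

```bash
sed -i 's/R=np.array(c\["rotation"\])/R=Rotation.from_euler("xyz",c["rotation"]).as_matrix()/; 1a from scipy.spatial.transform import Rotation' h.py
```

```text
(no output)
```

View pics/top0.png

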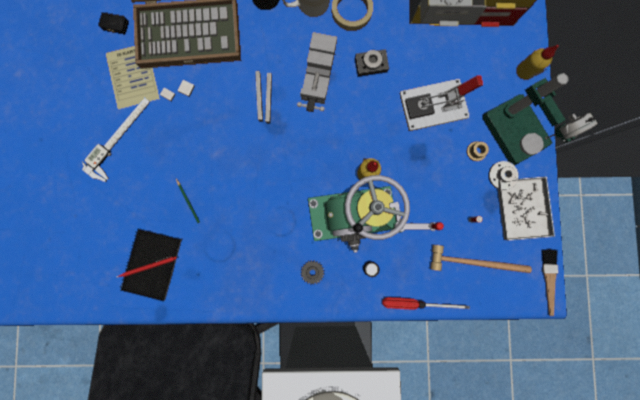

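View pics/side0.png

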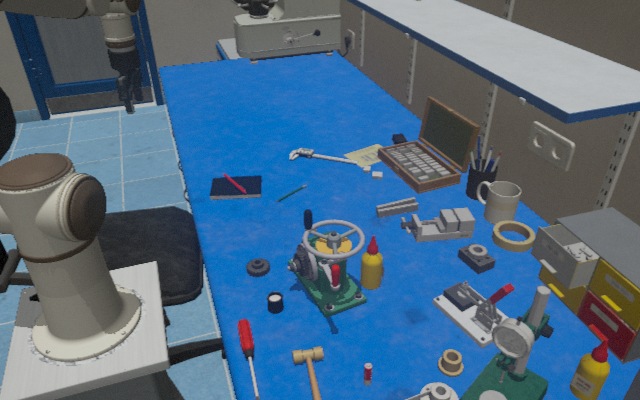

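Run:
```python
from h import *
c=capture("top"); im=c["color"].astype(int); b,g,r=im[...,0],im[...,1],im[...,2]
hsv=cv2.cvtColor(c["color"],cv2.COLOR_BGR2HSV)
zw=np.zeros((400,640))
f=K(c);U,V=np.meshgrid(np.arange(640),np.arange(400))
R=Rotation.from_euler("xyz",c["rotation"]).as_matrix()
D=np.dstack([(U-c["cx"])/f,-(V-c["cy"])/f,-np.ones_like(U,float)])*c["z_map"][...,None]
P=D@R.T+c["eye"]
print("bench z",np.median(P[250:300,200:290,2]))
roi=np.zeros((400,640),bool); roi[160:255,300:460]=1
def rep(n,m,z=None):
    n_,l,s,ce=cv2.connectedComponentsWithStats((m&roi).astype(np.uint8))
    for i in np.argsort(-s[1:,4])[:3]+1:
        print(n,s[i],ce[i].round(1),"z",np.percentile(P[l==i][:,2],[10,50,90]).round(), pt(c,*ce[i],z).round(1))
rep("knob",(hsv[...,1]>150)&((hsv[...,0]<8)|(hsv[...,0]>172))&(r>120),185)
rep("handle",(P[...,2]>195),208)
rim=(P[...,2]>152)&(P[...,2]<168)&(hsv[...,1]<80)&roi
y,x=np.nonzero(rim); h=cv2.convexHull(np.c_[x,y].astype(np.float32)); e=cv2.fitEllipse(h); print("rim",e,pt(c,*e[0],160).round(1), "diam mm",np.array(e[1])/f*(975.9-160))
rep("nut",(P[...,2]>165)&(P[...,2]<175)&(np.hypot(U-377,V-207)<12),170)
cv2.imwrite("pics/crop.png",cv2.resize(c["color"][160:290,290:460],None,fx=4,fy=4,interpolation=cv2.INTER_CUBIC))
```

```text
bench z -0.38574148966489474
knob [437 223   6   6  32] [439.5 225.5] z [182. 184. 185.] [ 478.1 -208.   185. ]
knob [374 162   2   3   5] [374.6 163.2] z [131. 135. 137.] [601.4 -85.9 185. ]
handle [354 223   9   9  70] [358.  227.1] z [199. 206. 207.] [476.8 -48.4 208. ]
handle [426 247   2   1   2] [426.5 247. ] z [976. 976. 976.] [ 438.1 -175.2  208. ]
handle [307 167   1   1   1] [307. 167.] z [976. 976. 976.] [591.8  46.2 208. ]
rim ((387.8577575683594, 211.2659149169922), (63.55669021606445, 95.16993713378906), 111.86014556884766) [ 508.1 -113.5  160. ] diam mm [126.98951208 190.15439351]
nut [373 202  10   9  54] [377.7 206.3] z [165. 168. 171.] [517.7 -92.  170. ]
nut [372 206   2   2   3] [372.7 206.3] z [165. 165. 166.] [517.8 -82.  170. ]
```

View pics/crop.png

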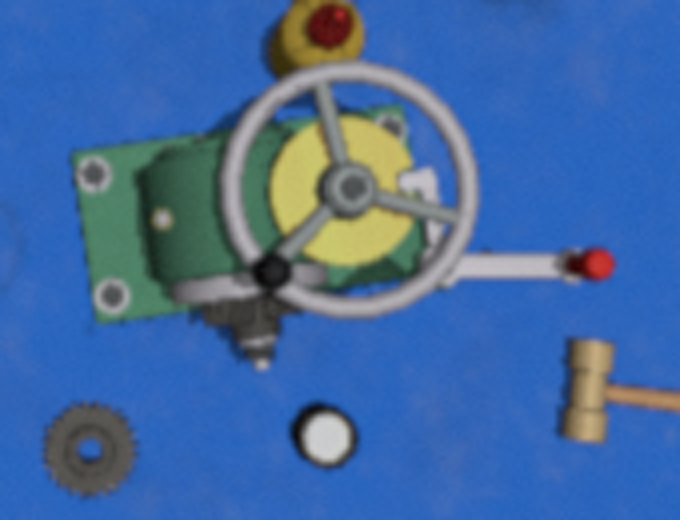

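The top view shows the wheel nut at (377.7,206.3) px, giving (518,-92) mm. The handle is at (358,227) px, (477,-48) mm, 59.8 mm from the axis. The red knob is at (439.5,225.5) px, (478,-208) mm. The handle and knob both give a head yaw of about 7.7°, so the measurements agree. I'll rotate the tool so its axes line up with the world, shut the fingers and move over the far side of the knob.

```bash
python3 -m jog '[[[0,0,-20],[0,0,-8.3]],[[0,0,-20],[0,0,-8.4]],[[0,0,-20],[0,0,0]],[[-14,-32,0],[0,0,0]],[[-14,-32,0],[0,0,0]],[[-14,-32,0],[0,0,0]],[[-14,-32,0],[0,0,0]],[[-14,-32,0],[0,0,0]]]' 255 20
python3 -m jog '[[[-14,-32,0],[0,0,0]],[[-14,-32,0],[0,0,0]],[[-14,-32,0],[0,0,0]],[[-14,-32,0],[0,0,0]],[[-14,-32,0],[0,0,0]],[[-14,-32,0],[0,0,0]],[[-14,-32,0],[0,0,0]],[[-14,-32,0],[0,0,0]]]'
python3 -m jog '[[[-14,-32,0],[0,0,0]],[[-14,-32,0],[0,0,0]],[[-14,-32,0],[0,0,0]],[[-14,-32,0],[0,0,0]],[[-14,-32,0],[0,0,0]],[[-14,-32,0],[0,0,0]],[[-14,-32,0],[0,0,0]],[[0,0,0],[0,0,0]]]'
```

```text
clock: 0.95
tcp_pos: [235.1, 389.5, 290.9]
tool_rot: [-3.141, -0.0, -3.14]
contact_force: [0.4, -0.3, 0.6]
finger_gap: -0.001
grip_force: 0.0
clock: 1.75
tcp_pos: [347.3, 133.6, 291.2]
tool_rot: [3.142, 0.0, -3.141]
contact_force: [0.6, -0.3, 0.4]
finger_gap: 0.001
grip_force: 0.0
clock: 2.55
tcp_pos: [445.9, -92.0, 290.7]
tool_rot: [-3.141, -0.001, 3.138]
contact_force: [-0.6, 0.6, 0.3]
finger_gap: -0.0
grip_force: 0.0
```

```bash
python3 -m jog '[[[-15,-28,0],[0,0,0]],[[-15,-28,0],[0,0,0]],[[-15,-28,0],[0,0,0]],[[-14,-29,0],[0,0,0]],[[0,0,30],[0,0,0]],[[0,0,30],[0,0,0]],[[0,0,0],[0,0,0]],[[0,0,0],[0,0,0]]]'
python3 - <<'E'
from h import *
for n in("top","side"):
    c=capture(n); cv2.imwrite(f"pics/{n}1.png",c["color"])
t=cv2.resize(cv2.imread("pics/top1.png")[150:270,300:460],(640,480)) 
s=cv2.imread("pics/side1.png")[130:330,230:390]
s=cv2.resize(s,(384,480)); t=t[:,200:616]
cv2.imwrite("pics/c1.png",np.hstack([t,s]))
E
```

```text
clock: 3.35
tcp_pos: [504.2, -201.2, 231.5]
tool_rot: [3.141, -0.001, -3.14]
contact_force: [-0.5, -0.3, -0.0]
finger_gap: 0.001
grip_force: 0.0
```

View pics/c1.png

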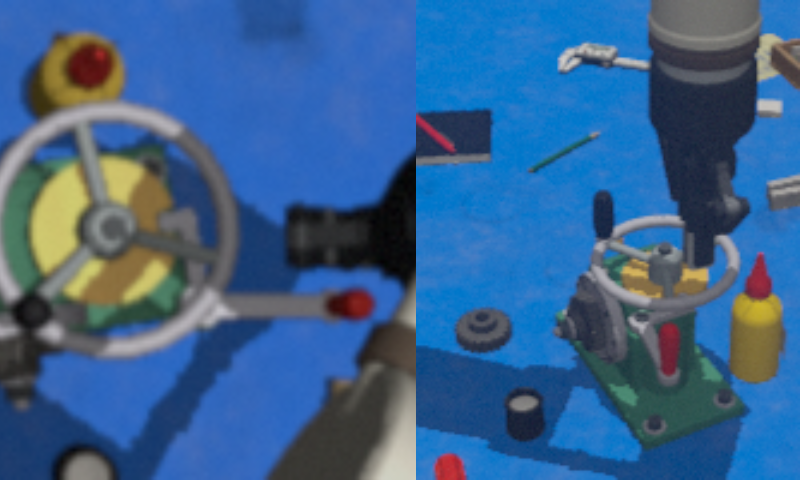

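The fingers (left end at about (290,235) px in the crop) stand beyond the knob (350,303), and the path down is clear. I'll back off 6 mm, lower, then push the knob toward the robot.

```bash
python3 -m jog '[[[-6,-3,0],[0,0,0]],[[0,0,20],[0,0,0]],[[0,0,20],[0,0,0]],[[0,0,20],[0,0,0]],[[0,0,15],[0,0,0]],[[0,0,0],[0,0,0]],[[0,0,0],[0,0,0]]]'
python3 -m jog '[[[4,0,0],[0,0,0]],[[4,0,0],[0,0,0]],[[4,0,0],[0,0,0]],[[4,0,0],[0,0,0]],[[4,0,0],[0,0,0]]]'
python3 -m jog '[[[4,0,0],[0,0,0]],[[3,0,0],[0,0,0]],[[3,0,0],[0,0,0]],[[2,0,0],[0,0,0]],[[0,0,0],[0,0,0]]]'
python3 - <<'E'
from h import *
p=np.array([478.9,-140.6])
def knob(c):
    hsv=cv2.cvtColor(c["color"],cv2.COLOR_BGR2HSV)
    m=((hsv[...,1]>150)&((hsv[...,0]<8)|(hsv[...,0]>172))&(hsv[...,2]>110)).astype(np.uint8)
    m[:215]=0;m[260:]=0;m[:,:425]=0;m[:,455:]=0
    n,l,s,ce=cv2.connectedComponentsWithStats(m); i=1+np.argmax(s[1:,4]); return s[i],pt(c,*ce[i],185)
s,k=knob(capture("top")); d=k[:2]-p; print(s,k.round(1),np.hypot(*d),-np.arctan2(d[1],d[0])-np.pi/2-.01)
E
```

```text
clock: 4.15
tcp_pos: [510.9, -205.2, 157.1]
tool_rot: [-3.141, 0.001, -3.141]
contact_force: [-0.1, 0.2, 1.5]
finger_gap: -0.004
grip_force: 0.0
clock: 4.65
tcp_pos: [490.4, -205.3, 156.9]
tool_rot: [-3.141, 0.001, -3.141]
contact_force: [1.1, -0.5, 0.7]
finger_gap: -0.002
grip_force: 0.6
clock: 5.15
tcp_pos: [477.9, -204.8, 156.1]
tool_rot: [3.141, -0.001, -3.141]
contact_force: [-0.0, -0.4, -0.8]
finger_gap: -0.001
grip_force: 0.0Traceback (most recent call last):
  File "<stdin>", line 8, in <module>
  File "<stdin>", line 7, in knob
    return _wrapfunc(a, 'argmax', axis=axis, out=out, **kwds)
    return bound(*args, **kwds)
ValueError: attempt to get argmax of an empty sequence
```

```bash
python3 -m jog '[[[3,0,0],[0,0,0]],[[3,0,0],[0,0,0]],[[2,0,0],[0,0,0]],[[0,0,0],[0,0,0]],[[0,0,0],[0,0,0]]]'
cat >> h.py <<'E'
PIV=np.array([478.9,-140.6])
def blobs(c,z,lo,hi):
    hsv=cv2.cvtColor(c["color"],cv2.COLOR_BGR2HSV)
    m=((hsv[...,1]>140)&((hsv[...,0]<8)|(hsv[...,0]>172))&(hsv[...,2]>70)).astype(np.uint8)
    n,l,s,ce=cv2.connectedComponentsWithStats(m)
    for i in range(1,n):
        q=pt(c,*ce[i],z)
        if s[i,4]>8 and np.all(q[:2]>lo) and np.all(q[:2]<hi):
            d=q[:2]-PIV; print(s[i],q.round(1),"r",np.hypot(*d).round(1),"lever",(-np.arctan2(d[1],d[0])-np.pi/2-.01).round(3))
E
python3 - <<'E'
from h import *
blobs(capture("top"),185,[420,-240],[510,-170])
c=capture("side"); print("side"); blobs(c,162,[400,-260],[540,-150])
cv2.imwrite("pics/c2.png",cv2.resize(c["color"][190:320,240:390],(750,650))[:600])
E
```

```text
clock: 5.7
tcp_pos: [470.1, -205.1, 156.3]
tool_rot: [-3.141, -0.001, -3.141]
contact_force: [-0.1, 0.0, -0.9]
finger_gap: -0.002
grip_force: 0.0
[433 238   6   6  21] [ 448.6 -198.3  185. ] r 65.2 lever 0.473
side
[316 266   8   8  44] [ 457.8 -185.7  162. ] r 49.8 lever 0.427
[318 277   5   9  14] [ 447.4 -216.5  162. ] r 82.2 lever 0.383
```

View pics/c2.png

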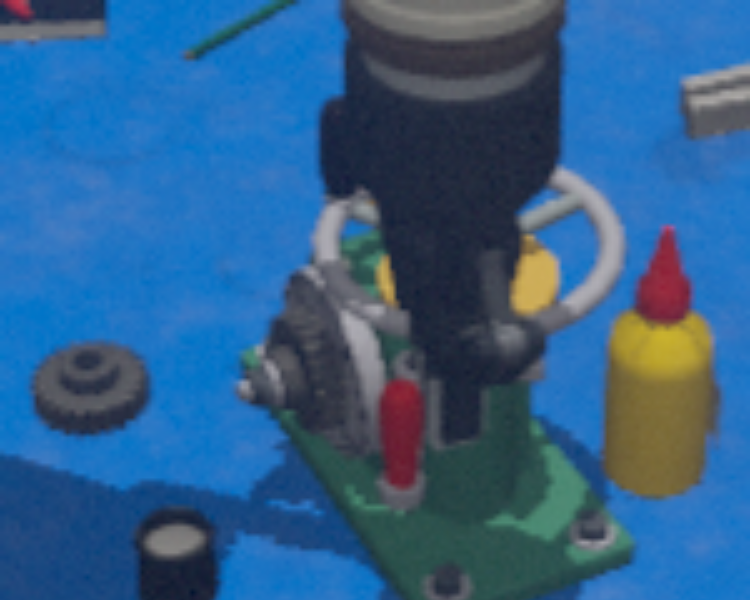

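The lever is out at about 0.45–0.47 rad: the knob is at (448.6,-198), and the red knob at crop (400,430) px stands left of the fingers. I'll back off, rise and go to the near-right side of the handle, then compute the wheel path.

```bash
python3 -m jog '[[[-5,0,0],[0,0,0]],[[-10,0,0],[0,0,0]],[[0,0,-30],[0,0,0]],[[0,0,-40],[0,0,0]],[[0,0,-20],[0,0,0]],[[17,33,0],[0,0,0]],[[18,33,0],[0,0,0]],[[0,33,0],[0,0,0]]]'
python3 -m jog '[[[0,32,0],[0,0,0]],[[0,0,25],[0,0,0]],[[0,0,25],[0,0,0]],[[0,0,20],[0,0,0]],[[0,0,0],[0,0,0]],[[0,0,0],[0,0,0]]]'
cat >> h.py <<'E'
C=np.array([517.7,-92.0]); A0=np.radians(133.2)
def centre(th,half=14,rh=9):
    a=A0-th; t=np.array([np.sin(a),-np.cos(a)]); h=C+59.9*np.array([np.cos(a),np.sin(a)])
    # distance along t at which a square of half-width `half` just touches the handle
    f=lambda d: np.hypot(*np.maximum(np.abs(t*d)-half,0))-rh
    from scipy.optimize import brentq
    return h-t*brentq(f,half*.9,60)
def rows(p0,ths,**k):
    p=np.round(p0); out=[]
    for th in ths:
        q=np.round(centre(th,**k)); d=(q-p).astype(int); p=q; out.append([int(-d[0]),int(d[1]),0])
    return out
E
python3 - <<'E'
from h import *
print(centre(0).round(1))
r=rows(centre(0),np.radians(np.arange(5,361,5)))
for i in range(0,72,8): print(i, r[i:i+8], centre(np.radians(5*(i+8))).round())
o=readout.get_obs(); print(o["tcp_pos"])
E
```

```text
clock: 6.6
tcp_pos: [449.7, -105.0, 246.5]
tool_rot: [-3.141, -0.0, 3.141]
contact_force: [1.5, -0.3, -0.1]
finger_gap: -0.0
grip_force: 0.0
clock: 7.2
tcp_pos: [450.8, -74.0, 176.8]
tool_rot: [3.142, 0.0, -3.141]
contact_force: [-0.6, 1.0, 0.4]
finger_gap: -0.002
grip_force: 0.0
[455.7 -68. ]
0 [[-2, 6, 0], [-4, 5, 0], [-4, 5, 0], [-5, 5, 0], [-5, 4, 0], [-5, 4, 0], [-5, 3, 0], [-5, 3, 0]] [491. -33.]
8 [[-6, 2, 0], [-5, 1, 0], [-5, 1, 0], [-5, 1, 0], [-5, 1, 0], [-5, 0, 0], [-4, 0, 0], [-5, 0, 0]] [531. -27.]
16 [[-5, -1, 0], [-6, -2, 0], [-5, -3, 0], [-6, -3, 0], [-5, -5, 0], [-5, -4, 0], [-4, -5, 0], [-4, -5, 0]] [571. -55.]
24 [[-3, -5, 0], [-2, -6, 0], [-2, -5, 0], [-2, -5, 0], [-1, -5, 0], [-1, -5, 0], [-1, -5, 0], [0, -5, 0]] [583. -96.]
32 [[0, -5, 0], [0, -4, 0], [2, -6, 0], [1, -5, 0], [3, -6, 0], [4, -5, 0], [4, -5, 0], [5, -5, 0]] [ 564. -137.]
40 [[5, -4, 0], [5, -4, 0], [5, -3, 0], [5, -3, 0], [5, -2, 0], [5, -1, 0], [6, -1, 0], [5, -1, 0]] [ 523. -156.]
48 [[5, -1, 0], [4, 0, 0], [5, 0, 0], [5, 0, 0], [5, 1, 0], [5, 2, 0], [6, 3, 0], [5, 3, 0]] [ 483. -148.]
56 [[6, 5, 0], [4, 4, 0], [5, 5, 0], [3, 5, 0], [3, 5, 0], [3, 6, 0], [2, 5, 0], [2, 5, 0]] [ 455. -108.]
64 [[1, 5, 0], [1, 5, 0], [0, 5, 0], [0, 5, 0], [0, 5, 0], [0, 4, 0], [-1, 6, 0], [-2, 5, 0]] [456. -68.]
[450.79276738 -73.98023963 176.79001405]
```

```bash
python3 -m jog '[[[-2,3,0],[0,0,0]],[[-3,3,0],[0,0,0]],[[-2,6,0],[0,0,0]],[[-4,5,0],[0,0,0]],[[-4,5,0],[0,0,0]],[[-5,5,0],[0,0,0]],[[-5,4,0],[0,0,0]],[[-5,4,0],[0,0,0]]]'
python3 -m jog '[[[-5,3,0],[0,0,0]],[[-5,3,0],[0,0,0]],[[-6,2,0],[0,0,0]],[[-5,1,0],[0,0,0]],[[0,0,0],[0,0,0]]]'
python3 - <<'E'
from h import *
o=readout.get_obs(); print(o["tcp_pos"],"model",centre(np.radians(50)))
for n in("top","side"):
    c=capture(n); cv2.imwrite(f"pics/{n}3.png",c["color"])
t=cv2.resize(cv2.imread("pics/top3.png")[150:270,310:450],(420,360)) 
s=cv2.resize(cv2.imread("pics/side3.png")[190:310,250:380],(390,360))
cv2.imwrite("pics/c3.png",np.hstack([t,s[:, :380]]))
E
```

```text
clock: 8.0
tcp_pos: [480.7, -38.4, 176.2]
tool_rot: [3.141, -0.0, -3.141]
contact_force: [-1.3, -0.0, 1.3]
finger_gap: 0.001
grip_force: 0.7
clock: 8.5
tcp_pos: [502.1, -29.9, 176.3]
tool_rot: [-3.142, 0.001, -3.141]
contact_force: [0.3, -0.3, 0.7]
finger_gap: -0.001
grip_force: 0.0
[502.07678261 -29.92809939 176.33785064] model [501.7923977  -29.77878211]
```

View pics/c3.png

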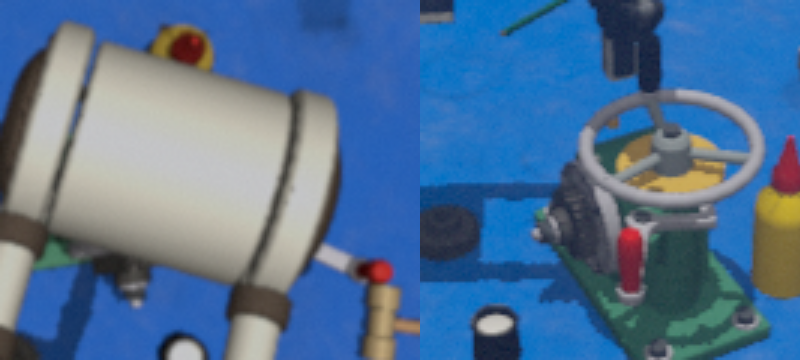

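The side view shows the handle (650,65 px) just ahead of the fingers and the wheel turning. The lever is still out, and the top view is covered by the arm. I'll continue.

```bash
python3 -m jog '[[[-5,1,0],[0,0,0]],[[-5,1,0],[0,0,0]],[[-5,1,0],[0,0,0]],[[-5,0,0],[0,0,0]],[[-4,0,0],[0,0,0]],[[-5,0,0],[0,0,0]]]'
python3 -m jog '[[[-5,-1,0],[0,0,0]],[[-6,-2,0],[0,0,0]],[[-5,-3,0],[0,0,0]],[[-6,-3,0],[0,0,0]],[[-5,-5,0],[0,0,0]],[[-5,-4,0],[0,0,0]],[[-4,-5,0],[0,0,0]],[[-4,-5,0],[0,0,0]]]'
python3 -m jog '[[[-3,-5,0],[0,0,0]],[[-2,-6,0],[0,0,0]],[[-2,-5,0],[0,0,0]],[[-2,-5,0],[0,0,0]],[[-1,-5,0],[0,0,0]],[[-1,-5,0],[0,0,0]],[[-1,-5,0],[0,0,0]],[[0,-5,0],[0,0,0]]]'
python3 - <<'E'
from h import *
o=readout.get_obs(); print(o["tcp_pos"],"model",centre(np.radians(160)))
c=capture("side"); cv2.imwrite("pics/c4.png",cv2.resize(c["color"][190:310,250:390],(560,480)))
E
```

```text
clock: 9.2
tcp_pos: [530.6, -26.8, 176.2]
tool_rot: [3.141, -0.0, -3.141]
contact_force: [-1.5, 1.1, 0.1]
finger_gap: 0.0
grip_force: 0.8
clock: 10.0
tcp_pos: [570.7, -55.3, 176.3]
tool_rot: [3.142, 0.0, -3.141]
contact_force: [0.5, 0.8, -0.7]
finger_gap: 0.003
grip_force: 0.7
clock: 10.8
tcp_pos: [582.5, -96.3, 176.4]
tool_rot: [-3.141, 0.0, -3.141]
contact_force: [0.9, 0.4, -0.1]
finger_gap: 0.004
grip_force: 0.6
[582.47341878 -96.31225463 176.38584363] model [582.78402653 -96.00756469]
```

View pics/c4.png

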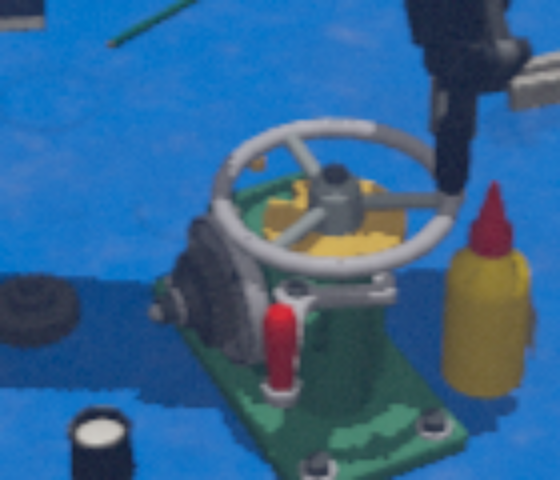

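The handle (450,160 px) sits just ahead of the fingers on the far spoke, as the model predicts. I'll continue to about 320° and look.

```bash
python3 -m jog '[[[0,-5,0],[0,0,0]],[[0,-4,0],[0,0,0]],[[2,-6,0],[0,0,0]],[[1,-5,0],[0,0,0]],[[3,-6,0],[0,0,0]],[[4,-5,0],[0,0,0]],[[4,-5,0],[0,0,0]],[[5,-5,0],[0,0,0]]]'
python3 -m jog '[[[5,-4,0],[0,0,0]],[[5,-4,0],[0,0,0]],[[5,-3,0],[0,0,0]],[[5,-3,0],[0,0,0]],[[5,-2,0],[0,0,0]],[[5,-1,0],[0,0,0]],[[6,-1,0],[0,0,0]],[[5,-1,0],[0,0,0]]]'
python3 -m jog '[[[5,-1,0],[0,0,0]],[[4,0,0],[0,0,0]],[[5,0,0],[0,0,0]],[[5,0,0],[0,0,0]],[[5,1,0],[0,0,0]],[[5,2,0],[0,0,0]],[[6,3,0],[0,0,0]],[[5,3,0],[0,0,0]]]'
python3 -m jog '[[[6,5,0],[0,0,0]],[[4,4,0],[0,0,0]],[[5,5,0],[0,0,0]],[[3,5,0],[0,0,0]],[[3,5,0],[0,0,0]],[[3,6,0],[0,0,0]],[[2,5,0],[0,0,0]],[[2,5,0],[0,0,0]]]'
python3 - <<'E'
from h import *
o=readout.get_obs(); print(o["tcp_pos"],"model",centre(np.radians(320)))
a=capture("top");c=capture("side")
cv2.imwrite("pics/c5.png",np.hstack([cv2.resize(x,(400,400),interpolation=cv2.INTER_CUBIC) for x in (a["color"][155:255,320:420],c["color"][195:315,250:370])]))
E
```

```text
clock: 11.65
tcp_pos: [563.0, -137.4, 176.4]
tool_rot: [-3.141, 0.0, -3.141]
contact_force: [0.8, 0.7, 0.3]
finger_gap: 0.0
grip_force: 0.7
clock: 12.45
tcp_pos: [521.9, -155.9, 176.3]
tool_rot: [-3.142, -0.0, -3.141]
contact_force: [2.1, -0.6, 0.4]
finger_gap: 0.001
grip_force: 0.6
clock: 13.25
tcp_pos: [481.7, -147.7, 176.2]
tool_rot: [-3.142, -0.0, -3.141]
contact_force: [0.7, -0.4, 0.2]
finger_gap: 0.001
grip_force: 0.7
clock: 14.05
tcp_pos: [454.1, -107.5, 176.3]
tool_rot: [3.142, -0.0, -3.141]
contact_force: [0.3, -1.6, -0.4]
finger_gap: 0.001
grip_force: 0.7
[ 454.10908939 -107.48414109  176.25116672] model [ 455.47878211 -107.9076023 ]
```

View pics/c5.png

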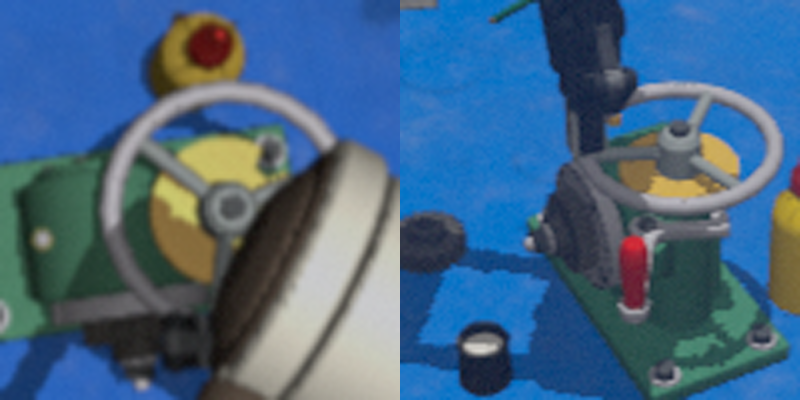

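From the spoke directions in the top view, hub (230,208) and spoke end (145,148) px, the wheel is at about 318°, and the model says 320°. I'll finish slowly to about 357°, retreat and measure the handle.

```bash
python3 -m jog '[[[1,5,0],[0,0,0]],[[1,5,0],[0,0,0]],[[0,5,0],[0,0,0]],[[0,5,0],[0,0,0]],[[0,4,0],[0,0,0]],[[0,3,0],[0,0,0]],[[0,2,0],[0,0,0]],[[0,0,0],[0,0,0]]]'
python3 -m jog '[[[-1,3,0],[0,0,0]],[[0,3,0],[0,0,0]],[[-1,2,0],[0,0,0]],[[0,1,0],[0,0,0]],[[0,0,0],[0,0,0]],[[0,0,0],[0,0,0]],[[0,0,0],[0,0,0]]]'
python3 - <<'E'
from h import *
print(min((np.hypot(*(centre(np.radians(t))-readout.get_obs()["tcp_pos"][:2])),t) for t in range(330,370)))
E
python3 -m jog '[[[6,-6,0],[0,0,0]],[[6,-15,0],[0,0,0]],[[0,-30,0],[0,0,0]],[[-5,-30,0],[0,0,0]],[[0,0,-40],[0,0,0]],[[0,-40,-40],[0,0,0]],[[0,-40,0],[0,0,0]],[[0,0,0],[0,0,0]]]'
python3 - <<'E'
from h import *
print(readout.get_obs()["tcp_pos"])
c=capture("top"); f=K(c);U,V=np.meshgrid(np.arange(640),np.arange(400))
R=Rotation.from_euler("xyz",c["rotation"]).as_matrix()
P=(np.dstack([(U-c["cx"])/f,-(V-c["cy"])/f,-np.ones_like(U,float)])*c["z_map"][...,None])@R.T+c["eye"]
m=((P[...,2]>195)&(P[...,2]<216)&(np.hypot(P[...,0]-C[0],P[...,1]-C[1])<75)).astype(np.uint8)
n,l,s,ce=cv2.connectedComponentsWithStats(m)
for i in range(1,n):
    if s[i,4]>10:
        q=pt(c,*ce[i],208); d=q[:2]-C; print(s[i],ce[i],q,np.hypot(*d),"theta-2pi",A0-np.arctan2(d[1],d[0]))
blobs(c,185,[420,-240],[510,-170])
E
```

```text
clock: 14.95
tcp_pos: [452.3, -78.6, 176.3]
tool_rot: [3.141, -0.0, -3.141]
contact_force: [-0.3, -0.3, 0.1]
finger_gap: -0.002
grip_force: 0.3
clock: 15.65
tcp_pos: [454.4, -69.9, 176.4]
tool_rot: [3.141, 0.0, -3.141]
contact_force: [0.0, 0.9, 0.5]
finger_gap: -0.001
grip_force: 0.0
(np.float64(0.5517294827070166), 358)
clock: 16.45
tcp_pos: [447.2, -230.8, 253.2]
tool_rot: [-3.138, 0.002, 3.138]
contact_force: [0.3, 1.2, -2.1]
finger_gap: -0.001
grip_force: 0.0
[ 447.23069145 -230.81101356  253.1731468 ]
[357 226   9   9  67] [361.11940299 230.        ] [471.2343494  -53.99373385 208.        ] 60.02943405309375 theta-2pi -0.13122748906888893
[433 237   7   8  43] [ 450.2 -199.9  185. ] r 65.9 lever 0.44
```

The wheel is 0.13 rad short, so I'll go back and nudge it about 7 mm further along the same direction.

```bash
python3 -m jog '[[[2,40,0],[0,0,0]],[[2,40,0],[0,0,0]],[[0,40,0],[0,0,0]],[[0,29,0],[0,0,0]],[[0,0,37],[0,0,0]],[[0,0,40],[0,0,0]],[[0,0,0],[0,0,0]],[[0,0,0],[0,0,0]]]'
python3 -m jog '[[[-4,4,0],[0,0,0]],[[-4,4,0],[0,0,0]],[[-3,3,0],[0,0,0]],[[-2,2,0],[0,0,0]],[[-2,1,0],[0,0,0]],[[0,0,0],[0,0,0]],[[0,0,0],[0,0,0]]]'
```

```text
clock: 17.3
tcp_pos: [442.6, -76.6, 174.6]
tool_rot: [3.14, -0.002, -3.14]
contact_force: [-0.2, -0.2, 1.1]
finger_gap: 0.003
grip_force: 0.0
clock: 18.0
tcp_pos: [458.3, -63.2, 174.6]
tool_rot: [3.141, -0.0, -3.141]
contact_force: [0.4, 0.4, 0.7]
finger_gap: 0.001
grip_force: 0.0
```

```bash
python3 -m jog '[[[6,-6,0],[0,0,0]],[[9,-15,0],[0,0,0]],[[0,-30,0],[0,0,0]],[[-4,-37,0],[0,0,0]],[[0,0,-40],[0,0,0]],[[0,-40,-40],[0,0,0]],[[0,-40,0],[0,0,0]],[[0,0,0],[0,0,0]]]'
cat > m.py <<'E'
from h import *
print(readout.get_obs()["tcp_pos"])
c=capture("top"); f=K(c);U,V=np.meshgrid(np.arange(640),np.arange(400))
R=Rotation.from_euler("xyz",c["rotation"]).as_matrix()
P=(np.dstack([(U-c["cx"])/f,-(V-c["cy"])/f,-np.ones_like(U,float)])*c["z_map"][...,None])@R.T+c["eye"]
m=((P[...,2]>195)&(P[...,2]<216)&(np.hypot(P[...,0]-C[0],P[...,1]-C[1])<75)).astype(np.uint8)
n,l,s,ce=cv2.connectedComponentsWithStats(m)
for i in range(1,n):
    if s[i,4]>10:
        q=pt(c,*ce[i],208); d=q[:2]-C; print(s[i],ce[i],q,np.hypot(*d),"theta-2pi",A0-np.arctan2(d[1],d[0]))
blobs(c,185,[420,-240],[510,-170])
E
python3 m.py
```

```text
clock: 18.8
tcp_pos: [447.1, -231.2, 251.4]
tool_rot: [-3.138, 0.002, 3.138]
contact_force: [-0.3, -0.2, -0.3]
finger_gap: -0.002
grip_force: 0.0
[ 447.08118469 -231.17049689  251.39945775]
[354 223   9   9  65] [358.01538462 227.18461538] [476.56152141 -48.29702664 208.        ] 60.01936604927132 theta-2pi -0.0011982192320547647
[433 237   7   8  42] [ 450.1 -200.   185. ] r 66.0 lever 0.441
```

The handle is back at its starting pixel, within 0.002 rad. Next I'll push the lever home from the near side.

```bash
python3 -m jog '[[[14,13,0],[0,0,0]],[[13,13,0],[0,0,0]],[[0,0,30],[0,0,0]],[[0,0,30],[0,0,0]],[[0,0,25],[0,0,0]],[[0,0,10],[0,0,0]],[[0,0,0],[0,0,0]],[[0,0,0],[0,0,0]]]'
python3 -m jog '[[[-4,0,0],[0,0,0]],[[-4,0,0],[0,0,0]],[[-4,0,0],[0,0,0]],[[-4,0,0],[0,0,0]],[[-4,0,0],[0,0,0]],[[-3,0,0],[0,0,0]],[[-3,0,0],[0,0,0]],[[0,0,0],[0,0,0]]]'
python3 m.py
```

```text
clock: 19.65
tcp_pos: [420.8, -200.7, 155.9]
tool_rot: [-3.141, 0.001, -3.141]
contact_force: [0.6, -0.2, -0.6]
finger_gap: -0.004
grip_force: 0.0
clock: 20.45
tcp_pos: [446.8, -200.5, 154.9]
tool_rot: [3.141, 0.0, -3.141]
contact_force: [0.6, 0.2, 0.6]
finger_gap: 0.001
grip_force: 0.0
[ 446.81320422 -200.46638954  154.91568103]
[354 223   9   9  67] [358.         227.11940299] [476.68368229 -48.27088952 208.        ] 59.954761461053586 theta-2pi 0.0005842272396034964
```

```bash
python3 -m jog '[[[-2,-1,0],[0,0,0]],[[-2,-1,0],[0,0,0]],[[-2,-1,0],[0,0,0]],[[-2,0,0],[0,0,0]],[[0,0,0],[0,0,0]]]'
python3 -m jog '[[[-1,0,0],[0,0,0]],[[-1,0,0],[0,0,0]],[[0,0,0],[0,0,0]]]'
python3 -m jog '[[[-1,0,0],[0,0,0]],[[0,0,0],[0,0,0]]]'
python3 m.py
```

```text
clock: 21.0
tcp_pos: [454.7, -203.9, 155.1]
tool_rot: [-3.141, 0.0, -3.141]
contact_force: [0.1, -0.9, -0.4]
finger_gap: -0.002
grip_force: 0.1
clock: 21.3
tcp_pos: [456.5, -203.8, 155.1]
tool_rot: [-3.141, 0.0, -3.141]
contact_force: [-0.2, -0.3, 0.6]
finger_gap: -0.001
grip_force: 0.3
clock: 21.5
tcp_pos: [457.5, -203.7, 155.1]
tool_rot: [-3.141, 0.0, -3.141]
contact_force: [0.3, -0.4, 0.2]
finger_gap: 0.002
grip_force: 0.3
[ 457.5261211  -203.69915295  155.0801365 ]
[354 223   9   9  70] [357.95714286 227.05714286] [476.80097183 -48.19314629 208.        ] 59.93138524134212 theta-2pi 0.002899094440774075
```

Resistance hasn't risen yet, so I'll push on in 1 mm steps until the force climbs.

```bash
python3 -m jog '[[[-1,0,0],[0,0,0]],[[0,0,0],[0,0,0]]]'|grep -E "pos|contact|grip"
python3 -m jog '[[[-1,0,0],[0,0,0]],[[0,0,0],[0,0,0]]]'|grep -E "pos|contact|grip"
python3 -m jog '[[[-1,0,0],[0,0,0]],[[0,0,0],[0,0,0]]]'|grep -E "pos|contact|grip"
```

```text
tcp_pos: [458.5, -203.7, 155.0]
contact_force: [-0.6, -0.7, 0.2]
grip_force: 0.3
tcp_pos: [459.2, -203.7, 155.0]
contact_force: [-1.2, -0.5, 1.1]
grip_force: 1.1
tcp_pos: [459.4, -203.7, 154.9]
contact_force: [-7.3, -1.2, 3.5]
grip_force: 3.1
```

The lever is on its stop at about 7 N. I'll retreat toward the robot, rise and verify.

```bash
python3 -m jog '[[[5,0,0],[0,0,0]],[[15,0,0],[0,0,0]],[[15,0,0],[0,0,0]],[[0,0,-40],[0,0,0]],[[0,0,-40],[0,0,0]],[[15,-40,-20],[0,0,0]],[[15,-40,0],[0,0,0]],[[0,0,0],[0,0,0]]]'
python3 m.py
python3 - <<'E'
from h import *
c=capture("top"); cv2.imwrite("pics/c6.png",cv2.resize(c["color"][150:290,290:460],(680,560),interpolation=cv2.INTER_CUBIC))
E
```

```text
clock: 22.95
tcp_pos: [394.5, -287.6, 256.2]
tool_rot: [-3.138, 0.002, 3.138]
contact_force: [-0.5, 0.6, 0.0]
finger_gap: -0.005
grip_force: 0.0
[ 394.54314232 -287.62070402  256.17784689]
[354 223   9   9  68] [357.95588235 226.97058824] [476.96267718 -48.19435665 208.        ] 59.82026295341872 theta-2pi 0.00486118255243051
[435 223   8   6  42] [ 478.1 -206.3  185. ] r 65.7 lever 0.002
```

View pics/c6.png

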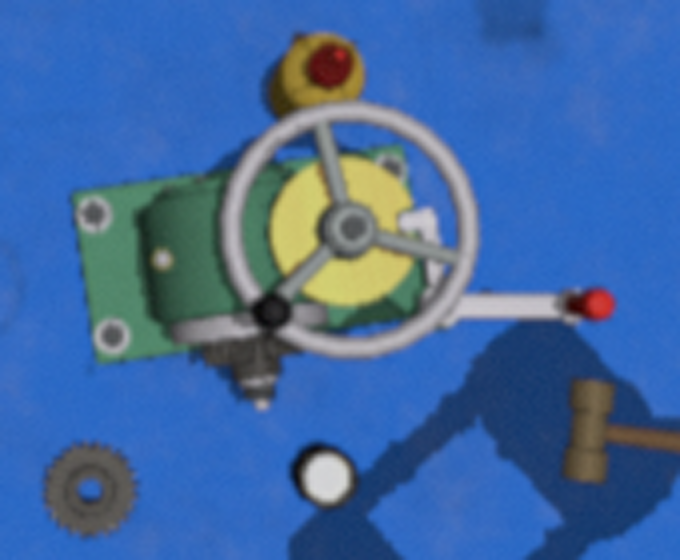

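The handle (270,312 px) and knob (598,305 px) are back where they started. The lever is home, the gear, loupe and bottle haven't moved, and the hand is clear.

```bash
python3 -c "
from bench import arm
print(arm.close_job())"
```

```text
the job is handed in; nothing more can be done
None
```

The job is handed in, with no verdict returned: by the last camera measurement the wheel stands one full turn on (within about 0.005 rad), the lever is home (about 0.002 rad), the gear, loupe and bottle look unmoved, and the hand is clear.

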